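# Rotate three plaster moulds onto their own drying boards

### The arm

A 6-joint arm with a two-finger parallel gripper is mounted at the origin on the work surface. World frame = base frame: x ahead of the robot, y to its left, z up, the work surface at z = 0. Lengths are in m, angles in rad, forces in N, time in s.
With the tool pointing down it reaches from about 0.25 to 0.725 m from the base axis. Payload 4 kg.
Tool frame: the origin (TCP) lies midway between the tips of the shut fingers; the grasp point (between the pads) lies 19 mm behind it; z points along the fingers, y is the line along which they close (so a half turn about z gives the same grasp; the last joint's range is limited). The gripper opens to 85 mm and grips with 20 to 120 N. Pads are 22 mm wide; open, the fingers measure 114 mm over their backs; the gripper's body (76 mm by 85 mm) begins 54 mm behind the grasp point. The pads swing forward as they close: fully open they stand 13 mm farther back than shut.
Start: joints at [-1.176, 0.241, 0.005, 1.335, 0, 1.571], TCP at [0.192, -0.462, 0.231] pointing down, gripper open.
Joint ranges: [-2.72, 2.72], [-1.05, 1.87], [-1.09, 1.28], [-1.99, 2.15], [-1.42, 1.44], [-3.14, 3.14]. Speed limits (rad/s): [2.79, 2.79, 3.14, 3.14, 3.14, 3.14].

### API

Orientations are given as a 3x3 rotation matrix whose columns are the frame's x, y, z axes.
In Python, from workcell import robot gives the robot as it stands. The module is installed in compiled form; this text tells all that it offers. Calls block until the motion is done:
- robot.move_ptp(position, orientation): joint-space move of the TCP to a pose.
- robot.line_to(position, speed=0.15, frame=None): straight line of the TCP; frame=None keeps the orientation; speed is the mean speed in m/s.
- robot.goto_joints(angles): joint-space move.
- robot.grip(opening, force=None): finger opening in m; force is the grip in N (None keeps the last); returns when the fingers have stopped.
- robot.hold(seconds).
- robot.inverse_kinematics(position, orientation): joint angles nearest the present ones, or None.
- robot.grab_frame(name): name is "scene" or "top"; returns a dict with "color" (400x640x3 uint8, red, green, blue), "z_map" (400x640 float32, m along the optical axis (not along the pixel's ray), 0 where there is no reading), "intrinsics" (3x3 intrinsics, pixels), "D" ([k1, k2, p1, p2, k3] as OpenCV has them; the pictures are not rectified), "extrinsics" (4x4, takes a point from world to camera coordinates). Camera axes: x right, y down, z forward; pixel columns grow to the right and rows downward; lengths in m; the calibration is good to about 2 mm. A picture is of the moment at which its call begins.
A pose or a line that the arm cannot do raises robot.Unreachable and nothing moves.
- robot.close_job(): hands the job in; it is judged then, once.
Readings, each from a call of its own:
- robot.current_clock(): time.
- robot.current_joints(): joint angles.
- robot.current_joint_vel(): joint speeds.
- robot.current_joint_efforts(): joint torques, N m.
- robot.current_eef_pos(): TCP position.
- robot.current_tool_rot(): TCP orientation.
- robot.current_ft_force(): force on the tool from outside, world axes, zero at the start.
- robot.current_moment(): the same for the moment, N m.
- robot.current_opening(): finger opening in m.
- robot.current_finger_force(): force on a finger pad.
Only numpy, scipy, OpenCV 4.12 (cv2) and the standard library are available. Lean on these libraries where they do the work, as an engineer would, in place of code of your own. Each camera call takes 0.05 s, during which the arm holds its last target. There are 200 camera calls.

### The job

The three plaster moulds have been put on each other's drying boards: move them so that each stands upright in the middle of the board that matches its stripe colour, using the empty bare-wood board as the parking place on the way (it ends empty again). The plaster is damp and brittle: set the moulds down without letting them drop, only ever on boards and never on the table or tipped over, and leave the unfired cup and bowl where they are.

Things in the scene. Friction and masses are not known exactly. Their poses are not given: they have to be found in the camera images.
- mould_blue: White plaster block mould, 76 (x) x 54 (y) x 60 (z) mm, about 0.28 kg, a round cavity 38 mm across in its top and both 54 mm wide ends painted blue (a band 10 mm deep, seen as two blue stripes from above). Origin: centre of its underside; z up; a grasp fits across the 54 mm width (closing along its y), pads on the outer faces. Loose; at the start it stands upright on a board of another colour.
- mould_yellow: White plaster block mould, 76 (x) x 54 (y) x 60 (z) mm, about 0.28 kg, a square cavity 34 mm wide in its top and both 54 mm wide ends painted yellow (a band 10 mm deep, seen as two yellow stripes from above). Origin: centre of its underside; z up; a grasp fits across the 54 mm width (closing along its y), pads on the outer faces. Loose; at the start it stands upright on a board of another colour.
- mould_green: White plaster block mould, 76 (x) x 54 (y) x 60 (z) mm, about 0.28 kg, an oblong cavity 46 x 22 mm in its top and both 54 mm wide ends painted green (a band 10 mm deep, seen as two green stripes from above). Origin: centre of its underside; z up; a grasp fits across the 54 mm width (closing along its y), pads on the outer faces. Loose; at the start it stands upright on a board of another colour.
- board_blue: Small flat board, blue plastic, 100 x 100 mm, with a thin black cross through its middle; fixed to the table. Origin: its centre at table level; z up, x and y along its edges. Its flat top is 18 mm above the origin.
- board_yellow: Small flat board, yellow plastic, 100 x 100 mm, with a thin black cross through its middle; fixed to the table. Origin: its centre at table level; z up, x and y along its edges. Its flat top is 18 mm above the origin.
- board_green: Small flat board, green plastic, 100 x 100 mm, with a thin black cross through its middle; fixed to the table. Origin: its centre at table level; z up, x and y along its edges. Its flat top is 18 mm above the origin.
- board_spare: Small flat board, bare wood (the spare one, empty at the start), 100 x 100 mm, with a thin black cross through its middle; fixed to the table. Origin: its centre at table level; z up, x and y along its edges. Its flat top is 18 mm above the origin.
- cast_cup: Loose terracotta-coloured unfired cup, 72 mm across its rim, 75 mm high, fragile. Origin: centre of its underside.
- cast_bowl: Loose terracotta-coloured unfired bowl, 96 mm across its rim, 45 mm high, fragile. Origin: centre of its underside.
Mind the look-alikes: they are no part of the job. Leave any red or white look-alike of the board_yellow alone.

How it is judged:
On the way:
1. one mould is parked upright on the spare bare-wood board, within 30 mm of its centre, and let go (((horizontal distance between mould_blue and board_spare below 0.03 m and height (world z) of mould_blue between 0.014 and 0.022 m and angle between mould_blue's own z axis and vertical below 0.1 rad and contact force between the fingers and mould_blue below 0.3 N) or (horizontal distance between mould_yellow and board_spare below 0.03 m and height (world z) of mould_yellow between 0.014 and 0.022 m and angle between mould_yellow's own z axis and vertical below 0.1 rad and contact force between the fingers and mould_yellow below 0.3 N) or (horizontal distance between mould_green and board_spare below 0.03 m and height (world z) of mould_green between 0.014 and 0.022 m and angle between mould_green's own z axis and vertical below 0.1 rad and contact force between the fingers and mould_green below 0.3 N))), for 0.2 s.
At the end, for the whole second after the job is handed in: Each mould stands upright (within 0.1 rad) on the top of the board of its own stripe colour, its centre within 15 mm of the board's centre, released and at rest; so the spare board is empty (horizontal distance between mould_blue and board_blue below 0.015 m and height (world z) of mould_blue between 0.014 and 0.022 m and angle between each of mould_blue, mould_yellow, mould_green's own z axis and vertical below 0.1 rad and linear speed of each of mould_blue, mould_yellow, mould_green below 0.02 m/s and angular speed of each of mould_blue, mould_yellow, mould_green below 0.1 rad/s and contact force between the fingers and mould_blue below 0.3 N and horizontal distance between mould_yellow and board_yellow below 0.015 m and height (world z) of mould_yellow between 0.014 and 0.022 m and contact force between the fingers and mould_yellow below 0.3 N and horizontal distance between mould_green and board_green below 0.015 m and height (world z) of mould_green between 0.014 and 0.022 m and contact force between the fingers and mould_green below 0.3 N); the robot touches nothing.
It fails at once if a mould stands on or falls to the table instead of a board (height (world z) of any of mould_blue, mould_yellow, mould_green below 0.008 m).
It fails at once if a mould is tipped by more than 30 degrees (angle between any of mould_blue, mould_yellow, mould_green's own z axis and vertical above 0.52 rad).
It fails at once if a mould is let fall: out of the fingers it moves faster than 0.65 m/s, a free fall of about 2 cm ((linear speed of mould_blue above 0.65 m/s and contact force between the fingers and mould_blue below 0.05 N) or (linear speed of mould_yellow above 0.65 m/s and contact force between the fingers and mould_yellow below 0.05 N) or (linear speed of mould_green above 0.65 m/s and contact force between the fingers and mould_green below 0.05 N)).
It fails at once if the cup or the bowl is pushed more than 20 mm or knocked over (distance of any of cast_cup, cast_bowl from where it was at the start of the episode above 0.02 m or angle between any of cast_cup, cast_bowl's own z axis and vertical above 0.3 rad).
It also fails if it takes over 109 s, if anything falls off the work surface, if the arm or the gripper's body presses on something with over 40 N, if the wrist force passes 120 N, or if a joint passes its speed limit or range.

## Working session

There is one attempt and no reset: what is moved stays moved. The work goes in short steps, each a Python script; the robot and the scene stay as the last script left them, time stands still between calls to the robot, and variables do not carry over. Pictures are saved under pics/ and viewed, at most 14 in all, crops included, and the job is handed in when it is done.

```bash
mkdir -p pics
python3 - <<'E'
from workcell import robot
import cv2, numpy as np, pickle
for n in ("top","scene"):
    f=robot.grab_frame(n); pickle.dump(f,open(n+".pkl","wb"))
    cv2.imwrite(f"pics/{n}0.png",f["color"][:,:,::-1])
    print(n,f["intrinsics"].tolist(),f["D"],np.round(f["extrinsics"],3).tolist())
E
```

```text
top [[405.62571112629945, 0.0, 321.112720270721], [0.0, 405.62571112629945, 209.1771388522983], [0.0, 0.0, 1.0]] [-0.03348678  0.          0.          0.          0.        ] [[0.008, -1.0, 0.001, 0.03], [-0.985, -0.008, -0.175, 0.502], [0.175, 0.001, -0.985, 0.958], [0.0, 0.0, 0.0, 1.0]]
scene [[411.66614491522165, 0.0, 319.092299795286], [0.0, 411.66614491522165, 191.07971888263808], [0.0, 0.0, 1.0]] [-0.09796976  0.          0.          0.          0.        ] [[0.139, 0.99, -0.01, -0.127], [0.706, -0.106, -0.701, -0.316], [-0.695, 0.09, -0.714, 1.544], [0.0, 0.0, 0.0, 1.0]]
```

View pics/top0.png

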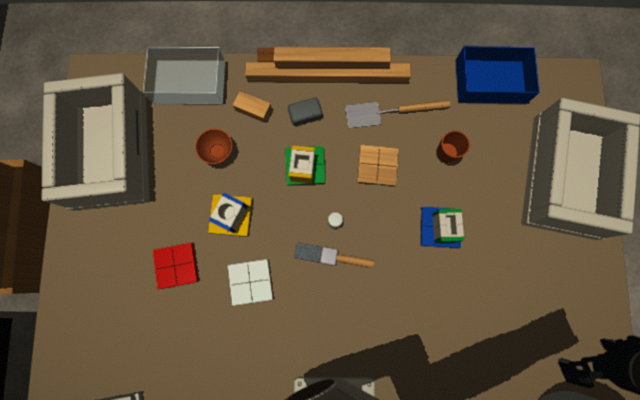

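View pics/scene0.png

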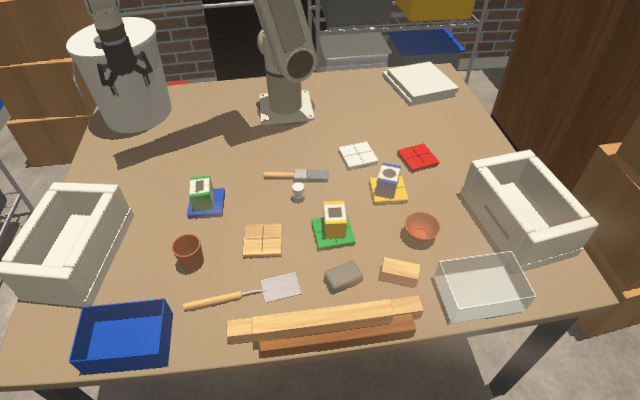

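Top view: the blue mould (230,213) is on the yellow board, the yellow mould (303,164) on green, the green mould (442,227) on blue, and the empty spare board is at (378,165). The red (175,265) and white (250,282) boards are look-alikes, because the real yellow board is the one under the blue mould. The cup is at (455,146) and the bowl at (214,147). Next I'll measure positions and check with an enlarged crop.

```bash
cat > vis.py <<'E'
import numpy as np, cv2
def cloud(f):
    z=f["z_map"]; K=f["intrinsics"]; v,u=np.nonzero(z>0); d=z[v,u]
    p=cv2.undistortPoints(np.stack([u,v],1).astype(np.float32)[:,None],K,np.array(f["D"]))[:,0]
    c=np.c_[p*d[:,None],d]; T=f["extrinsics"]
    return (c-T[:3,3])@T[:3,:3], f["color"][v,u], np.c_[u,v]
def project(f,P):
    T=f["extrinsics"]; r,_=cv2.Rodrigues(T[:3,:3])
    return cv2.projectPoints(np.array(P,float),r,T[:3,3],f["intrinsics"],np.array(f["D"]))[0][:,0]
def rect(P,zlo,zhi,c,r):
    m=(P[:,2]>zlo)&(P[:,2]<zhi)&(np.hypot(*(P[:,:2]-c).T)<r)
    q=P[m]; (x,y),(w,h),a=cv2.minAreaRect(q[:,:2].astype(np.float32)*1000)
    if w<h: w,h,a=h,w,a+90
    return np.round([x,y,w,h,(a+90)%180-90,np.median(q[:,2])*1000,m.sum()],1)
E
python3 - <<'E'
import pickle,numpy as np,cv2
from vis import *
F={n:pickle.load(open(n+".pkl","rb")) for n in("top","scene")}
C={n:cloud(F[n]) for n in F}
Pt,_,uv=C["top"]; Pb=np.r_[Pt,C["scene"][0]]
for name,px in dict(yellow_b=(230,213),green_b=(303,164),blue_b=(442,227),spare=(378,165),cup=(455,146),bowl=(214,147),white=(335,219)).items():
    i=np.argmin(np.abs(uv-px).sum(1)); c=Pt[i,:2]
    print(name,Pt[i].round(3))
    for n in F:
        P=C[n][0]
        try: print('  mould',n,rect(P,.07,.09,c,.07))
        except Exception as e: pass
    for n,P in(("top",Pt),("scene",C["scene"][0]),("both",Pb)):
        try: print('  board',n,rect(P,.011,.026,c,.085))
        except Exception: pass
im=F["top"]["color"][110:310,140:480,::-1]
cv2.imwrite("pics/crop.png",cv2.resize(im,(790,465),interpolation=cv2.INTER_CUBIC))
E
```

```text
yellow_b [0.491 0.26  0.036]
  mould top [488.3 260.7  76.6  55.6 -25.5  77.5 554. ]
  mould scene [490.3 260.5  82.3  55.3 -25.   75.9 306. ]
  board top [489.8 265.6 101.5 100.4  85.7  17.4 669. ]
  board scene [494.1 264.9 103.2 101.2  -3.8  15.8 456. ]
  board both [ 492.6  265.4  106.1  101.5   -4.3   16.7 1125. ]
green_b [0.62  0.081 0.033]
  mould top [613.   81.9  77.9  54.7  -5.1  77.7 516. ]
  mould scene [615.5  84.4  80.8  54.3  -5.2  75.9 381. ]
  board top [622.4  76.2 101.  100.    3.5  17.6 638. ]
  board scene [624.3  78.6 101.7 100.2 -87.4  16.2 640. ]
  board both [ 623.5   77.5  103.2  102.5    3.5   16.8 1278. ]
blue_b [ 0.455 -0.255  0.076]
  mould top [ 460.2 -275.4   77.1   56.1    2.    77.6  612. ]
  mould scene [ 463.2 -276.2   82.4   52.4    2.1   76.   315. ]
  board top [ 463.  -268.6  100.7  100.3   -3.3   17.7  668. ]
  board scene [ 464.5 -268.9  102.4  100.3   -4.2   16.7  486. ]
  board both [ 464.2 -269.   103.3  101.    -3.3   17.3 1154. ]
spare [ 0.623 -0.113  0.018]
  mould top [ 0.  0.  0.  0.  0. nan  0.]
  mould scene [ 0.  0.  0.  0.  0. nan
[... 443 characters left out ...]
5   61.    52.6    8.2   18.9  127. ]
  board both [ 664.7 -295.7   62.7   58.3    6.9   18.9  234. ]
bowl [0.672 0.318 0.007]
  mould top [ 0.  0.  0.  0.  0. nan  0.]
  mould scene [ 0.  0.  0.  0.  0. nan  0.]
  board top [664.3 311.2  74.8  74.4  80.5  18.5 359. ]
  board scene [664.8 310.5  79.9  77.4 -27.4  18.9 265. ]
  board both [664.2 311.7  81.   78.4 -13.4  18.6 624. ]
white [ 0.476 -0.001  0.05 ]
  mould top [ 0.  0.  0.  0.  0. nan  0.]
  mould scene [ 0.  0.  0.  0.  0. nan  0.]
  board top [437.7  18.6  85.6  67.9 -11.7  18.8 170. ]
  board scene [437.9  -2.  104.9  84.7 -31.6  16.8 158. ]
  board both [437.9  -1.9 105.   84.7 -31.6  18.1 328. ]
  return _methods._mean(a, axis=axis, dtype=dtype,
  ret = ret.dtype.type(ret / rcount)
```

View pics/crop.png

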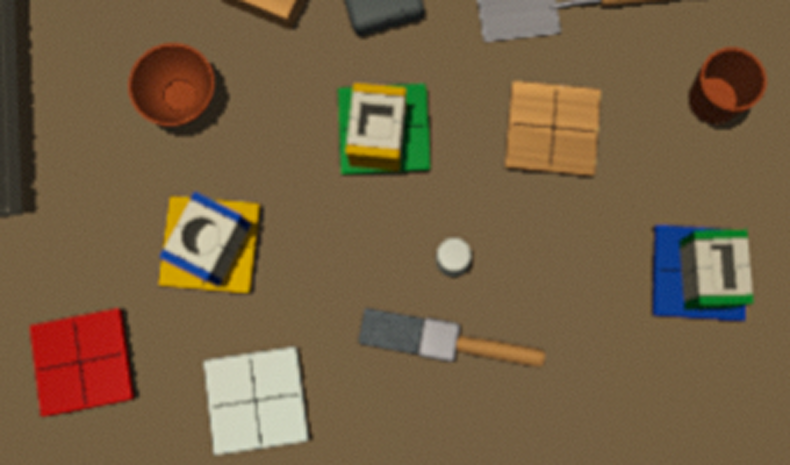

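The crop confirms the assignment: the blue-striped mould with the round cavity is on yellow, yellow/square is on green, and green/oblong is on blue. The order will be green to spare, blue to blue, yellow to yellow, then green to green. I'll do the first transfer now.

```bash
cat > act.py <<'E'
import numpy as np
from workcell import robot
B=dict(yellow=(.4915,.2652,-4),green=(.6233,.0774,3),blue=(.4637,-.2688,-3.6),spare=(.6248,-.1126,-5))
HI,ZG=.20,.035
def down(deg,sgn):
    a=np.radians(deg); y=sgn*np.array([-np.sin(a),np.cos(a),0]); z=np.array([0,0,-1.])
    return np.c_[np.cross(y,z),y,z]
def above(x,y,deg):
    best=None
    for s in(1,-1):
        R=down(deg,s); q=robot.inverse_kinematics([x,y,HI],R)
        if q is not None and (best is None or abs(q[5])<best[0]): best=(abs(q[5]),s)
    return down(deg,best[1])
def pick(x,y,deg):
    robot.grip(.085); R=above(x,y,deg); robot.move_ptp([x,y,HI],R)
    robot.line_to([x,y,.11]); robot.line_to([x,y,ZG],speed=.06)
    robot.grip(.045,50); robot.hold(.2)
    print("grip",robot.current_opening(),robot.current_finger_force(),"ft",np.round(robot.current_ft_force(),2))
    robot.line_to([x,y,.06],speed=.05); robot.line_to([x,y,HI])
    print("lifted",robot.current_opening(),np.round(robot.current_ft_force(),2))
def place(x,y,deg):
    R=above(x,y,deg)
    robot.move_ptp([x,y,HI],R); robot.line_to([x,y,.06],speed=.12)
    robot.line_to([x,y,ZG+.001],speed=.025); robot.hold(.3)
    print("down",np.round(robot.current_eef_pos(),4),np.round(robot.current_ft_force(),2))
    robot.grip(.085); robot.hold(.3)
    robot.line_to([x,y,.11],speed=.08); robot.line_to([x,y,HI]); print("t",robot.current_clock())
E
python3 - <<'E'
from act import *
pick(.4613,-.2757,2); place(*B["spare"])
robot.move_ptp([.40,.0,.25],down(0,-1) if abs(robot.inverse_kinematics([.4,0,.25],down(0,-1))[5])<1.6 else down(0,1))
from vis import *
f=robot.grab_frame("top"); P=cloud(f)[0]
print("green",rect(P,.07,.09,np.array([.6248,-.1126]),.07)); print("blue",rect(P,.07,.09,np.array([.489,.2606]),.07))
print("blueboard",rect(P,.011,.026,np.array([.4637,-.2688]),.085))
cv2.imwrite("pics/a1.png",f["color"][:,:,::-1])
E
```

```text
grip 0.053506510935430476 53.706409335136414 ft [-0.    1.02  4.86]
lifted 0.053645455402115926 [ 0.    0.16 -2.75]
down [ 0.6249 -0.1126  0.0361] [-1.19  0.18 -2.39]
t 12.8417
green [ 645.9 -115.2   52.4   34.7   85.1   77.8  198. ]
blue [488.1 260.6  77.1  56.1 -26.2  77.5 556. ]
blueboard [ 463.  -268.6  101.2  101.    -2.9   17.6 1573. ]
```

View pics/a1.png

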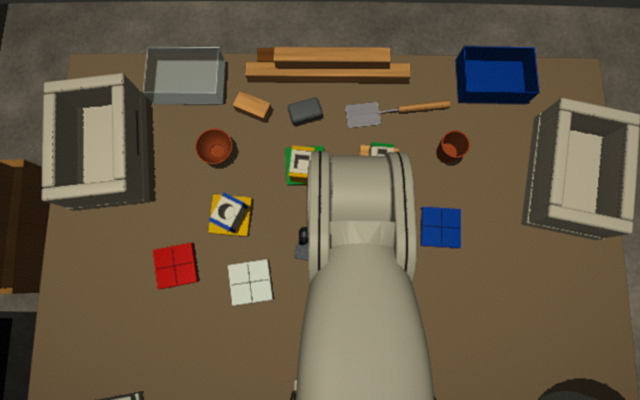

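The blue board (441,227) is now empty and clear. The green mould stands upright on the spare board (380,152), partly hidden by the arm, and its far edge fits a centred pose. The other two moulds haven't moved.

Run:
```python
from act import *
from vis import *
pick(.489,.2606,-25.5); place(*B["blue"])
P=np.r_[cloud(robot.grab_frame("top"))[0],cloud(robot.grab_frame("scene"))[0]]
print("green on spare",rect(P,.07,.09,np.array(B["spare"][:2]),.07))
f=robot.grab_frame("top");P=cloud(f)[0]
print("green on spare top",rect(P,.07,.09,np.array(B["spare"][:2]),.07))
print("yellow board",rect(P,.011,.026,np.array(B["yellow"][:2]),.085)); print("yellow m",rect(P,.07,.09,np.array([.614,.083]),.07))
cv2.imwrite("pics/a2.png",f["color"][:,:,::-1])
```

```text
grip 0.05320119263328225 54.0572315454483 ft [0.59 0.69 3.66]
lifted 0.0538162069726294 [-0.01  0.25 -4.25]
down [ 0.4638 -0.2688  0.0361] [ 0.25 -0.27 -3.56]
t 26.8667
green on spare [ 624.8 -112.8   80.4   55.8   -3.3   77.2  950. ]
green on spare top [ 624.2 -113.6   78.5   53.9   -4.    77.7  525. ]
yellow board [ 489.9  265.5  101.4  100.7   85.5   17.5 1547. ]
yellow m [612.7  82.2  78.1  54.8  -5.5  77.7 518. ]
```

View pics/a2.png

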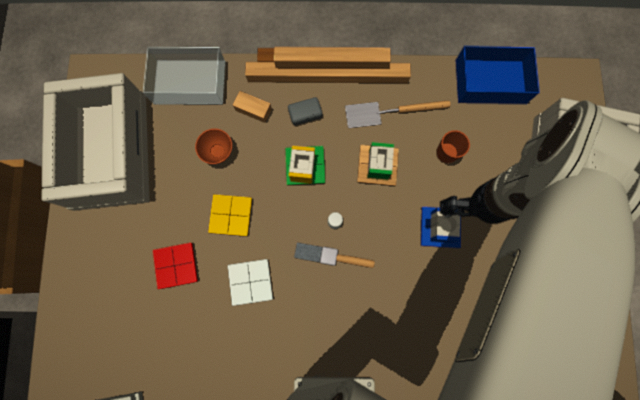

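The green mould is centred on the spare board (380,160) and the yellow board (230,215) is empty. The blue mould stands on the blue board, partly under the gripper at (442,225). I'll do the last two transfers, then check.

Run:
```python
from act import *
from vis import *
pick(.6137,.0828,-5.3); place(*B["yellow"])
pick(.6245,-.1130,-4); place(*B["green"])
robot.goto_joints([-1.9,.0,.0,1.335,0,1.571])
f=robot.grab_frame("top");P=cloud(f)[0]
for n,b in B.items(): print(n,b,rect(P,.07,.09,np.array(b[:2]),.07) if n!="spare" else "",rect(P,.011,.026,np.array(b[:2]),.085))
print("cup",rect(P,.07,.09,np.array([.664,-.297]),.07)); print("t",robot.current_clock())
cv2.imwrite("pics/a3.png",f["color"][:,:,::-1])
```

```text
grip 0.0535381731029632 53.78600835800171 ft [ 0.16 -0.07  3.63]
lifted 0.053503999275608914 [ 0.18 -0.49 -1.85]
down [0.4915 0.2653 0.0361] [-0.49 -0.22 -2.19]
t 39.2917
grip 0.05303464481432576 53.93833100795746 ft [-0.08  0.12  4.47]
lifted 0.05294849869507569 [-0.42  0.25 -2.59]
down [0.6234 0.0774 0.0361] [-0.71  0.23 -2.63]
t 51.525
yellow (0.4915, 0.2652, -4) [490.4 264.2  77.2  56.   -4.   77.6 559. ] [490.  265.4 101.4 100.4  85.5  17.5 633. ]
green (0.6233, 0.0774, 3) [622.5  75.9  78.   54.2   1.5  77.8 524. ] [621.9  76.  100.4  99.8   3.5  17.5 738. ]
blue (0.4637, -0.2688, -3.6) [ 462.4 -268.4   77.5   55.5   -3.2   77.5  581. ] [ 462.6 -268.8  101.1  100.2   86.6   17.6  611. ]
spare (0.6248, -0.1126, -5)  [ 624.4 -113.5  102.2  100.5   -5.3   17.6 1428. ]
cup [ 663.6 -297.5   70.7   70.5  -30.1   74.3  172. ]
t 54.9083
```

View pics/a3.png

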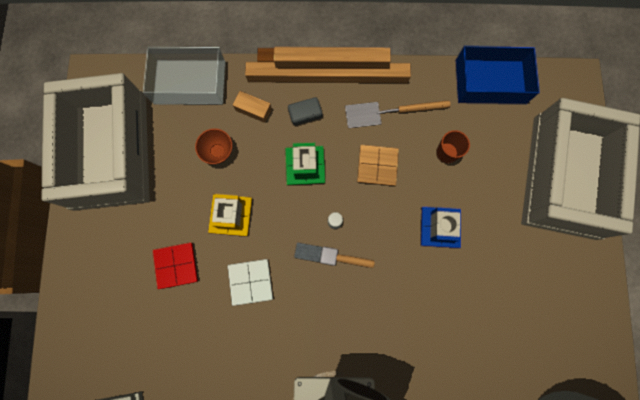

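All three moulds stand centred to within about 2 mm on their own boards: yellow (228,212), green (305,161) and blue (443,226). The spare board (378,165) is empty, and the cup and bowl haven't moved.

```bash
python3 -c "
from workcell import robot
print(robot.close_job())"
```

```text
the job is handed in; nothing more can be done
None
```

The job is handed in at about 55 s on the robot clock: each mould stands upright within about 2 mm of the centre of its matching board, the spare board is empty again, and the cup and bowl were not moved; the call returned no verdict.

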